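Open a combination lock by feel and hold it up

TASK

The combination for the lock in the bench holder is lost: turn its dial knob clockwise, past the small false clicks, until the dial catches and the shackle springs up. Then take the shackle by its bow, pull it fully open and lift the open lock by it, upright, out of the holder. Finish while still holding it by the bow, still and clear of everything, with its underside at least 10 cm above the bench; leave the side cutters, tape and jar beside it undisturbed.

Things in the scene. Friction and masses are not known exactly. Their poses are not given: they have to be found in the camera images.
- holder: Fixed holder on the bench: aluminium plate 90 x 184 x 8 mm with a shallow open-topped pocket of grey rails (rails to 28 mm above the bench, pocket 1.5 mm wider than the lock on each side). Origin at the centre of its underside on the bench; its y axis is the long one, z up. Behind it a wall shelf overhangs the bench from about x = 0.6 m on: keep the wrist clear of it when lifting.
- combo_lock: Loose combination lock, 0.3 to 0.5 kg, in the holder's pocket: a block 52 (x) x 140 (y) x 46 (z) mm, the dial on top near its -y end (grey painted part), the shackle on top near its +y end (bare steel part, most of the weight: the lock hangs nearly level from the bow). Origin at the centre of the block's underside, 8 mm above the bench when seated; z up.
- dial_grip (a point): Point on the dial's axis, 24 mm above the block's top face, a good height to grip; fixed to the block, with the block's axes (does not turn). The dial is a round black fluted knob 34 mm across, from 5 to 32 mm above the top face, over a flange 48 mm across and 5 mm high with an even ring of ticks: no pointer, so its setting does not show.
- dial_top (a point): Centre of the knob's top, fixed to the block. Turned clockwise from above (friction 0.03 N m) the dial passes up to two false notches (soft clicks of about 0.1 N m that turn on through) and within 0.6 to 1.5 rad reaches the true one: it is caught and turns no further (the grip slips or torque rises), and the shackle springs up. Anticlockwise leads only to an end stop.
- shackle (a joint): Rise of the shackle in m: up to 0.001 locked down, 0.002 in a false notch, about 0.010 to 0.012 sprung up in the true notch (it does this by itself and stays when the knob is let go), 0.018 fully open at its stop. From sprung up to the stop takes a pull of 1 to 2 N, less than the lock's weight; pulling on lifts the lock.
- shackle_bow: The shackle's bow, a steel loop above the block: round bar 9 mm thick bent to an upside-down U, 45 mm wide along the lock's y, its top 44.5 mm above the block's top face when locked. It rises with the shackle and has the block's axes. Origin between the legs, level with the block's top face when locked.
- bow_grip (a point): Middle of the bow's straight top bar (22 mm long along y, 9 mm thick): grip it here across x. 40 mm above the block's top face when locked; it rises with the shackle.
- side_cutter: Side cutters with orange handles, 56 x 130 x 13 mm, lying on the bench beyond the +y end of the holder; to be left alone. Origin under the centre.
- tape_black: Roll of black tape 55 mm across, 19 mm high, beside the -y end of the holder; to be left alone. Origin under the centre.
- flux_jar: Small round jar 46 mm across, 32 mm high, behind the holder (+x); to be left alone. Origin under the centre.
Mind the look-alikes: they are no part of the job. What is shaped like the combo_lock but red is not meant.

How it is judged:
On the way, in this order (a step that is already met when the one before it is completed fails the run):
1. the dial has reached the true notch: the shackle has sprung up while the lock stands in its holder (value of joint shackle above 0.005 m and z of combo_lock in the frame of holder below 0.014 m), for 0.2 s.
2. the shackle has been pulled fully open by its bow (value of joint shackle above 0.0155 m and contact force between the fingers and shackle_bow above 1 N), for 0.2 s.
At the end, for the whole second after the job is handed in: The fingers hold the lock by the bow; the shackle is out by more than 15.5 mm of its 18 mm; the lock's underside (origin) is more than 0.10 m above the bench, within 0.3 rad of upright, still (under 0.03 m/s) and touching nothing but the gripper (all of step 2 and height (world z) of combo_lock above 0.1 m and angle between combo_lock's own z axis and vertical below 0.3 rad and contact force between combo_lock and holder below 0.1 N and linear speed of combo_lock below 0.03 m/s); the arm keeps its last pose, push and grip.
It fails at once if the side cutters were pushed away by more than 20 mm (distance of side_cutter from where it was at the start of the episode above 0.02 m).
It fails at once if the tape was pushed away by more than 20 mm (distance of tape_black from where it was at the start of the episode above 0.02 m).
It fails at once if the jar was pushed away by more than 20 mm (distance of flux_jar from where it was at the start of the episode above 0.02 m).
It also fails if it takes over 61 s, if anything falls off the work surface, if the arm or the gripper's body presses on something with over 40 N, if the wrist force passes 120 N, or if a joint passes its speed limit or range.

ROBOT

A 6-joint arm with a two-finger parallel gripper is mounted at the origin on a cart in front of the work surface, level with it; the furniture and walls round the work are solid. World frame = base frame: x ahead of the robot, y to its left, z up, the work surface at z = 0. Lengths are in m, angles in rad, forces in N, time in s.
With the tool pointing down it reaches from about 0.375 to 0.975 m from the base axis. Payload 3.8 kg.
Tool frame: the origin (TCP) lies on the centre line of the jaws, within the pads' length; the fingertips stand 17 mm ahead of it and the grasp point (between the pads) lies 2 mm behind it (bot.tip_extent is the distance from the TCP to the fingertips, in m); z points along the fingers, y is the line along which they close (so a half turn about z gives the same grasp; the last joint's range is limited). The gripper opens to 85 mm and grips with 20 to 120 N. Pads are 22 mm wide; open, the fingers measure 114 mm over their backs; the gripper's body (76 mm by 85 mm) begins 54 mm behind the grasp point. The pads swing forward as they close: fully open they stand 13 mm farther back than shut.
Start: joints at [1.143, 0.264, 1.604, -0, 1.274, -0.037], TCP at [0.257, 0.624, 0.248] pointing down, gripper open.
Joint ranges: [-2.63, 2.63], [-0.94, 2.18], [0.31, 2.57], [-1.31, 4.45], [0, 2.66], [-2.55, 2.55]. Speed limits (rad/s): [2.57, 2.57, 3.14, 3.14, 3.14, 3.14].

INTERFACE

Orientations are given as a rotation vector (axis times angle).
In Python, from workcell import readout, read_camera, finish_job, bot gives the robot as it stands.
- The arm moves only by the tool jog_arm, never from a script. Its argument "deltas" is one flat list of numbers, 7 for each row, row after row: the shift along the tool's x, y, z in m, then the turn, a rotation vector about the tool's x, y, z in degrees, then the gripper command: -1 is shut, 1 is fully open, values between are in proportion. A call has 1 to 8 rows; each row is the pose to reach, as a shift and turn from the pose commanded when the call began, along the tool's axes at that moment; what a row does not reach only later rows make up. A row lasts 1/10 s, in which the tool goes at most 50 mm and 8.59 degrees, less where a joint would pass 70% of its speed; a pose out of reach is approached as far as the arm can. A call with a gripper value outside its range is refused whole. The fingers move at their own pace and stop on an object; "squeeze" is the grip in N (left out, the last holds). Time passes only in rows, so rows that repeat a pose let the fingers close. It gives the time, the measured TCP pose, the force, the opening and the grip force at its end, in the units of the state.
- readout.read_state(): the state, without advancing time (a new reading comes with each control period).
- read_camera(name): name is "scene" or "top" or "wrist"; returns a dict with "color" (420x560x3 uint8, blue, green, red), "fx", "fy", "cx", "cy" (pixels), "origin" and "attitude" of the camera in the world. Camera axes: x right, y down, z forward; pixel columns grow to the right and rows downward; lengths in m; the calibration is good to about 2 mm. A picture is of the moment at which its call begins. There is no depth.
- finish_job(): hands the job in; it is judged then, once.
The state is a dict: "time": time; "q": joint angles; "joint_vel": joint speeds; "joint_torque": joint torques, N m; "tool_pos": TCP position; "tcp_rot": TCP orientation; "wrist_force": force on the tool from outside, world axes, zero at the start; "torque": the same for the moment, N m; "width": opening from 0.0 (shut) to 1.0 (fully open); "grip_force": force on a finger pad.
Only numpy, scipy, OpenCV 4.12 (cv2) and the standard library are available. Lean on these libraries where they do the work, as an engineer would, in place of code of your own. Each camera call takes 0.05 s, during which the arm holds its last target. There are 200 camera calls.

## Working session

There is one attempt and no reset: what is moved stays moved. The work goes in short steps, Python scripts to look and compute and a tool call to move; the robot and the scene stay as the last step left them, time stands still between calls to the robot, and variables do not carry over. Pictures are saved under pics/ and viewed, at most 10 in all, crops included, and the job is handed in when it is done.

Besides the shell and the picture viewer there is one more tool, called after "Emit:" as name(argument=value, ...), one argument or row to a line, values as JSON. jog_arm: Moves the arm, as the interface text tells. Its arguments: {"type":"object","properties":{"deltas":{"type":"array"},"squeeze":{"type":"number"}},"required":["deltas"]}

```bash
mkdir -p pics; cat > h.py <<'E'
from workcell import readout, read_camera, finish_job, bot
import numpy as np, cv2
from scipy.spatial.transform import Rotation as R
def snap(name,f):
    c=read_camera(name); cv2.imwrite('pics/'+f,c['color']); return c
def ratt(a):
    a=np.array(a,float); return a if a.shape==(3,3) else (R.from_rotvec(a).as_matrix() if a.size==3 else R.from_quat(a).as_matrix())
def ray(c,u,v,z):
    d=ratt(c['attitude'])@np.array([(u-c['cx'])/c['fx'],(v-c['cy'])/c['fy'],1]); o=np.array(c['origin'])
    return o+d*(z-o[2])/d[2]
def proj(c,p):
    q=ratt(c['attitude']).T@(np.array(p)-np.array(c['origin'])); return c['fx']*q[0]/q[2]+c['cx'],c['fy']*q[1]/q[2]+c['cy']
E
python3 - <<'E'
from h import *
import pickle
d={}
for n in ('top','scene'):
    c=snap(n,n+'1.png'); d[n]=c; print(n,c['origin'],c['attitude'],c['fx'],c['cx'],c['cy'])
pickle.dump(d,open('cams.pkl','wb'))
s=readout.read_state(); print(s['time'],s['tool_pos'],s['tcp_rot'],s['wrist_force'])
E
```

```text
top [0.37191424 0.10320757 0.99971009] [-2.14199407  2.18105903 -0.14871197] 438.4996992452395 278.7672231859826 212.17359538147258
scene [ 0.07069621 -0.33397086  0.70912864] [-2.23045996  0.89770495 -0.37008276] 432.40754460036794 284.6225831336871 209.0293471856018
0.1 [0.25685845 0.62352554 0.24708636] [-0.60991073 -3.08131877  0.00313717] [-1.02066154 -0.4996114  -0.90758733]
```

View pics/top1.png

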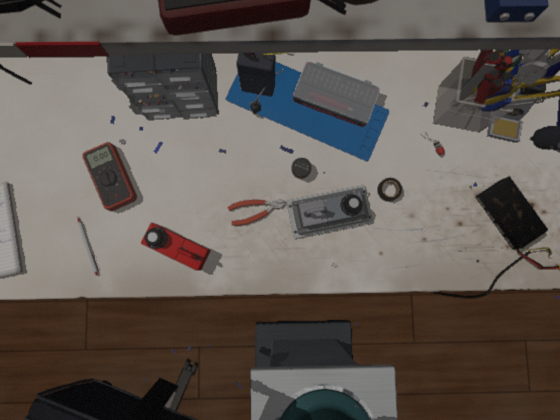

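View pics/scene1.png

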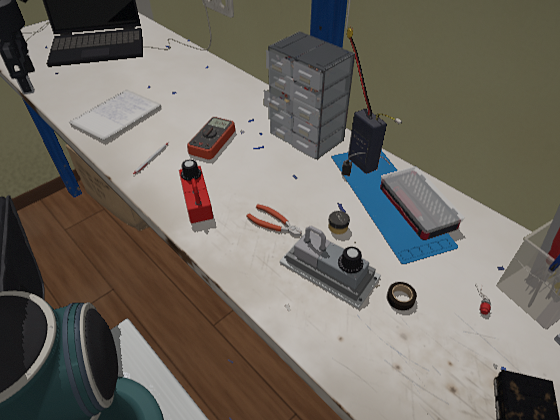

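The top view shows the grey lock in its holder at about (332,211), with the dial at (351,203). The red look-alike is at (175,245). I'll enlarge the holder area.

```bash
python3 - <<'E'
from h import *
import pickle
d=pickle.load(open('cams.pkl','rb'));a=d['top']['color'][150:260,220:420]
b=d['scene']['color'][200:330,230:430]
cv2.imwrite('pics/z1.png',cv2.resize(a,None,fx=4,fy=4,interpolation=cv2.INTER_CUBIC))
c=d['top']
for p,z in (((351,203),.086),((332,211),.02),((292,190),.008),((292,237),.008),((375,224),.008),((369,186),.008)): print(p,ray(c,*p,z).round(4))
E
```

```text
(351, 203) [ 0.5044 -0.0611  0.086 ]
(332, 211) [ 0.4965 -0.0293  0.02  ]
(292, 190) [0.5482 0.0594 0.008 ]
(292, 237) [0.4403 0.0618 0.008 ]
(375, 224) [ 0.4665 -0.1279  0.008 ]
(369, 186) [ 0.5545 -0.1181  0.008 ]
```

View pics/z1.png

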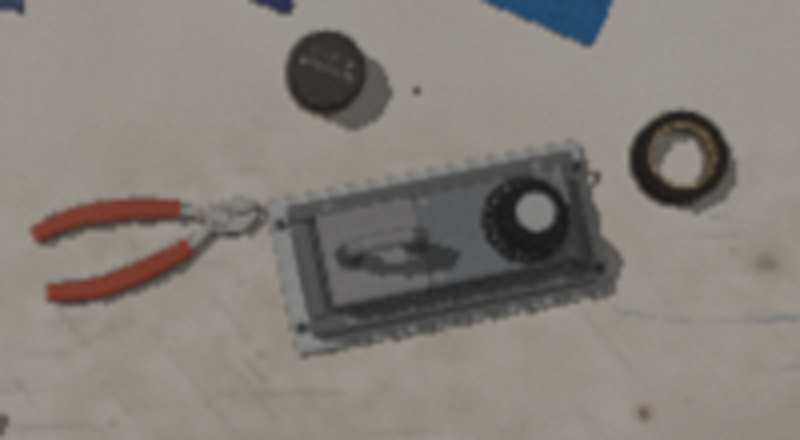

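```bash
python3 - <<'E'
from h import *
import pickle
c=pickle.load(open('cams.pkl','rb'))['top']
f=lambda u,v,z:ray(c,220+u/4-.375,150+v/4-.375,z).round(4)
print('flange',f(526,220,.059),'cap',f(537,212,.086))
P=[f(275,202,.008),f(300,355,.008),f(618,291,.008),f(580,145,.008)];print(P,np.mean(P,0))
for a,b in((P[1],P[2]),(P[0],P[3])):print(np.degrees(np.arctan2(*(a-b)[:2]*[-1,1])))
print('bow',f(390,245,.098), 'jar',f(325,70,.03),'tape',f(680,158,.02))
s=readout.read_state();M=R.from_rotvec(s['tcp_rot']).as_matrix();print(M.round(3))
E
```

```text
flange [ 0.5048 -0.066   0.059 ] cap [ 0.5051 -0.0672  0.086 ]
[array([0.5248, 0.0682, 0.008 ]), array([0.437 , 0.0559, 0.008 ]), array([ 0.4702, -0.1261,  0.008 ]), array([ 0.555 , -0.1081,  0.008 ])] [ 0.49675  -0.027525  0.008   ]
10.33808710292856
9.720362117475556
bow [0.4874 0.0122 0.098 ] jar [0.5964 0.0391 0.03  ] tape [ 0.5443 -0.1621  0.02  ]
[[-0.925  0.381 -0.001]
 [ 0.381  0.925 -0.002]
 [ 0.    -0.002 -1.   ]]
```

Emit:
jog_arm(
  deltas=[-0.493, -0.545, 0.056, 0, 0, 0, 0.2, -0.493, -0.545, 0.056, 0, 0, 0, 0.2, -0.493, -0.545, 0.056, 0, 0, 0, 0.2, -0.493, -0.545, 0.056, 0, 0, 0, 0.2, -0.493, -0.545, 0.056, 0, 0, 0, 0.2, -0.493, -0.545, 0.056, 0, 0, 0, 0.2, -0.493, -0.545, 0.056, 0, 0, 0, 0.2, -0.493, -0.545, 0.056, 0, 0, 0, 0.2],
  squeeze=40,
)

```text
time: 0.9
tool_pos: [0.3918, 0.2467, 0.2175]
tcp_rot: [-0.609, -3.082, 0.0]
wrist_force: [1.2, 0.4, 0.4]
width: 0.601
grip_force: 0.0
```

Emit:
jog_arm(
  deltas=[-0.224, -0.247, 0.027, 0, 0, 0, 0.2, -0.224, -0.247, 0.027, 0, 0, 0, 0.2, -0.224, -0.247, 0.027, 0, 0, 0, 0.2, -0.224, -0.247, 0.027, 0, 0, 0, 0.2, -0.224, -0.247, 0.027, 0, 0, 0, 0.2, -0.224, -0.247, 0.027, 0, 0, 0, 0.2, -0.224, -0.247, 0.027, 0, 0, 0, 0.2, -0.224, -0.247, 0.027, 0, 0, 0, 0.2],
)

```text
time: 1.7
tool_pos: [0.5055, -0.0688, 0.1902]
tcp_rot: [-0.617, -3.08, 0.002]
wrist_force: [0.0, 0.2, 0.7]
width: 0.602
grip_force: 0.0
```

```bash
python3 - <<'E'
from h import *
import pickle
d={n:snap(n,n+'2.png') for n in ('wrist','top')}
pickle.dump(d,open('cams2.pkl','wb'));c=d['wrist']
print(c['origin'],ratt(c['attitude']).round(3),c['fx'])
s=readout.read_state();print(s['tool_pos'],s['tcp_rot'],s['torque'],s['wrist_force'],s['q'])
for p in ((.505,-.067,.086),(.487,.012,.098)):print(proj(c,p))
E
```

```text
[ 0.42771591 -0.0353103   0.31566071] [[ 0.386  0.872  0.3  ]
 [ 0.922 -0.365 -0.126]
 [-0.     0.325 -0.946]] 354.84936818161253
[ 0.50439797 -0.06554939  0.19021451] [-6.13176131e-01 -3.07942904e+00 -6.52191182e-04] [-0.04304238 -0.03003769 -0.05385909] [-1.06023301  0.11361779  0.98612383] [-1.78495603e-01 -5.62186725e-03  2.01728677e+00  4.92992110e-04
  1.13162914e+00 -1.35640326e+00]
(np.float64(286.5805575980861), np.float64(214.78662088514298))
(np.float64(394.1677095982483), np.float64(149.27608256774798))
```

View pics/wrist2.png

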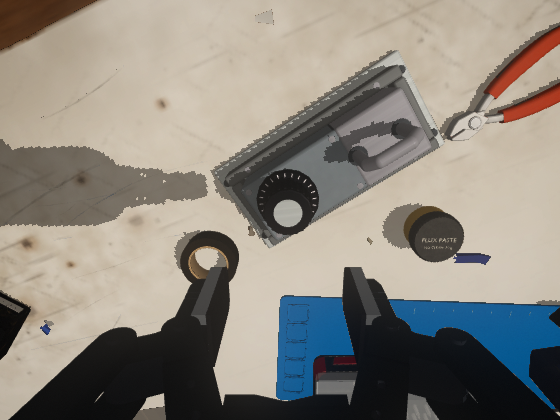

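The wrist view shows the dial cap at (288,210), the middle of the bow's bar near (393,151), and the flange centre at about (289,201). All of these are close to the predictions.

```bash
python3 - <<'E'
from h import *
import pickle
c=pickle.load(open('cams2.pkl','rb'))['wrist']
print(ray(c,288,210,.086),ray(c,289,201,.059),ray(c,393,151,.096))
A=[ray(c,*p,.0545) for p in((390,80),(438,143))];print(A)
s=readout.read_state();M=R.from_rotvec(s['tcp_rot']).as_matrix()
print(M.T@(np.array([.5065,-.0655,.081])-s['tool_pos']))
E
```

```text
[ 0.50215506 -0.06475732  0.086     ] [ 0.50451837 -0.06473815  0.059     ] [0.48829205 0.01145231 0.096     ]
[array([0.45167301, 0.03291368, 0.0545    ]), array([0.50682191, 0.05238491, 0.0545    ])]
[-0.00211471  0.00084277  0.10921102]
```

Emit:
jog_arm(
  deltas=[0, 0, 0.05, 0, 0, 0, 0.2, 0, 0, 0.09, 0, 0, 0, 0.2, 0, 0, 0.109, 0, 0, 0, 0.2, 0, 0, 0.109, 0, 0, 0, -0.5, 0, 0, 0.109, 0, 0, 0, -0.5, 0, 0, 0.109, 0, 0, 0, -0.5, 0, 0, 0.109, 0, 0, 0, -0.5],
  squeeze=25,
)

```text
time: 2.5
tool_pos: [0.5027, -0.0642, 0.0817]
tcp_rot: [-0.608, -3.078, 0.0]
wrist_force: [-6.0, 1.8, -6.1]
width: 0.387
grip_force: 27.2
```

Emit:
jog_arm(
  deltas=[0, 0, 0, 0, 0, 5, -0.5, 0, 0, 0, 0, 0, 10, -0.5, 0, 0, 0, 0, 0, 15, -0.5, 0, 0, 0, 0, 0, 20, -0.5, 0, 0, 0, 0, 0, 25, -0.5, 0, 0, 0, 0, 0, 30, -0.5],
)

```text
time: 3.1
tool_pos: [0.5039, -0.0639, 0.0822]
tcp_rot: [-1.391, -2.815, -0.001]
wrist_force: [-2.8, 2.9, -6.2]
width: 0.388
grip_force: 27.0
```

```bash
cat > st.py <<'E'
from h import *
s=readout.read_state();M=R.from_rotvec(s['tcp_rot']).as_matrix()
print(s['time'],np.round(s['tool_pos'],4),'az',np.degrees(np.arctan2(M[1,1],M[0,1])),'tq',np.round(s['torque'],3),'F',np.round(s['wrist_force'],1),s['width'],s['grip_force'],'q6t',np.round(s['joint_torque'],2),np.round(s['q'],2))
E
python3 st.py
```

```text
3.1 [ 0.5039 -0.0639  0.0822] az 37.40409826796853 tq [0.415 0.67  0.101] F [-2.8  2.9 -6.2] 0.38765714738637735 26.97580397129059 q6t [ -1.55 -40.99 -35.7   -0.59  -1.32  -0.84] [-0.18  0.12  2.11  0.    0.91 -0.83]
```

Emit:
jog_arm(
  deltas=[0, 0, 0, 0, 0, 5, -0.5, 0, 0, 0, 0, 0, 10, -0.5, 0, 0, 0, 0, 0, 15, -0.5],
)

```text
time: 3.4
tool_pos: [0.5048, -0.0637, 0.0825]
tcp_rot: [-1.747, -2.61, -0.003]
wrist_force: [-0.5, 4.4, -7.1]
width: 0.391
grip_force: 26.8
```

```bash
python3 st.py
```

```text
3.4 [ 0.5048 -0.0637  0.0825] az 22.398874208430488 tq [0.74  0.338 0.103] F [-0.5  4.4 -7.1] 0.39145405696103514 26.785082817077637 q6t [ -2.35 -41.05 -35.03  -0.97  -0.82  -0.72] [-0.18  0.12  2.11  0.    0.91 -0.57]
```

Emit:
jog_arm(
  deltas=[0, 0, 0, 0, 0, 5, -0.5, 0, 0, 0, 0, 0, 10, -0.5, 0, 0, 0, 0, 0, 15, -0.5],
)

```text
time: 3.7
tool_pos: [0.5057, -0.0637, 0.0829]
tcp_rot: [2.073, 2.359, 0.005]
wrist_force: [0.2, 4.7, -6.6]
width: 0.386
grip_force: 26.8
```

```bash
python3 st.py
```

```text
3.7 [ 0.5057 -0.0637  0.0829] az 7.376632810209683 tq [ 0.795 -0.035  0.062] F [ 0.2  4.7 -6.6] 0.38570624245964436 26.767061054706573 q6t [ -2.39 -40.65 -33.91  -1.22  -0.24  -0.87] [-0.18  0.12  2.11  0.    0.91 -0.31]
```

Emit:
jog_arm(
  deltas=[0, 0, 0, 0, 0, 5, -0.5, 0, 0, 0, 0, 0, 10, -0.5, 0, 0, 0, 0, 0, 15, -0.5],
)

```text
time: 4.0
tool_pos: [0.5061, -0.0637, 0.0833]
tcp_rot: [2.363, 2.069, 0.006]
wrist_force: [-1.1, 4.9, -4.9]
width: 0.389
grip_force: 26.9
```

```bash
python3 st.py
```

```text
4.0 [ 0.5061 -0.0637  0.0833] az -7.574995100958101 tq [0.779 0.187 0.451] F [-1.1  4.9 -4.9] 0.3886759312104425 26.921681463718414 q6t [ -2.92 -39.72 -33.57  -1.    -0.62  -0.48] [-0.18  0.12  2.11  0.    0.91 -0.04]
```

Emit:
jog_arm(
  deltas=[0, 0, 0, 0, 0, 5, -0.5, 0, 0, 0, 0, 0, 10, -0.5, 0, 0, 0, 0, 0, 15, -0.5],
)

```text
time: 4.3
tool_pos: [0.505, -0.065, 0.0833]
tcp_rot: [2.61, 1.746, -0.0]
wrist_force: [-4.2, -0.2, -0.9]
width: 0.385
grip_force: 27.1
```

```bash
python3 st.py; python3 - <<'E'
from h import *
c=snap('scene','s3.png');cv2.imwrite('pics/s3z.png',cv2.resize(c['color'][190:320,240:400],None,fx=4,fy=4,interpolation=cv2.INTER_CUBIC))
E
```

```text
4.3 [ 0.505  -0.065   0.0833] az -22.454281604770486 tq [-0.154  0.692  0.629] F [-4.2 -0.2 -0.9] 0.3849830840323155 27.123453319072723 q6t [ -0.14 -38.93 -33.96   0.61  -1.32  -0.38] [-0.18  0.12  2.11 -0.    0.91  0.22]
```

View pics/s3z.png

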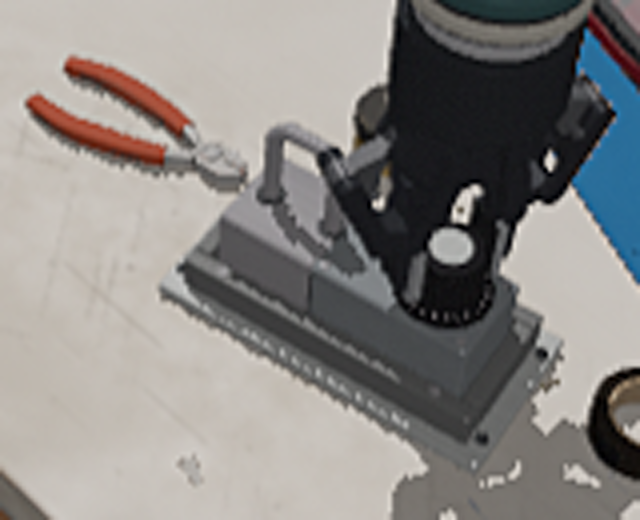

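The dial torque rose to about 0.63 N m after about 75° of turn, so it looks caught. In the view the bow stands at around (283,125) in the crop and is clear of the gripper. I'll release, retreat, and compare the bow's height with the first picture.

Emit:
jog_arm(
  deltas=[0, 0, 0, 0, 0, 0, 0.3, 0, 0, 0, 0, 0, 0, 0.3, 0, 0, 0, 0, 0, 0, 0.3, 0, 0, -0.05, 0, 0, 0, 0.3, 0, 0, -0.1, 0, 0, 0, 0.3, 0, 0, -0.12, 0, 0, 0, 0.3, 0, 0, -0.12, 0, 0, 0, 0.3],
)

```text
time: 5.05
tool_pos: [0.5087, -0.0656, 0.2075]
tcp_rot: [2.604, 1.744, 0.013]
wrist_force: [0.1, 0.6, -0.0]
width: 0.649
grip_force: 0.0
```

```bash
python3 st.py; python3 - <<'E'
from h import *
import pickle
c=snap('scene','s4.png');o=pickle.load(open('cams.pkl','rb'))['scene']
w=snap('wrist','w4.png');pickle.dump((c,w),open('cams4.pkl','wb'))
z=lambda i:cv2.resize(i[215:275,285:345],None,fx=6,fy=6,interpolation=cv2.INTER_CUBIC)
cv2.imwrite('pics/cmp.png',np.hstack([z(o['color']),z(c['color'])]))
for h in(.0985,.1095):print(proj(c,(.488,.0115,h)))
E
```

```text
5.05 [ 0.5087 -0.0656  0.2075] az -22.364609086786672 tq [-0.052  0.041  0.061] F [ 0.1  0.6 -0. ] 0.648537409830194 0.0 q6t [  0.04 -34.49 -34.98   0.     0.36   0.  ] [-0.18 -0.02  2.    0.    1.15  0.21]
(np.float64(315.13347088085044), np.float64(229.38205069109983))
(np.float64(315.4630075478017), np.float64(225.4736789650273))
```

View pics/cmp.png

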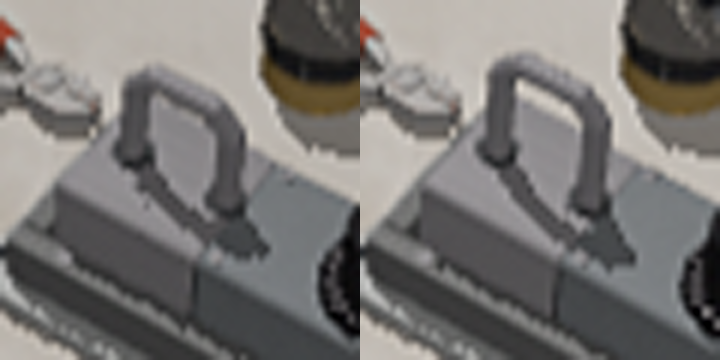

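View pics/w4.png

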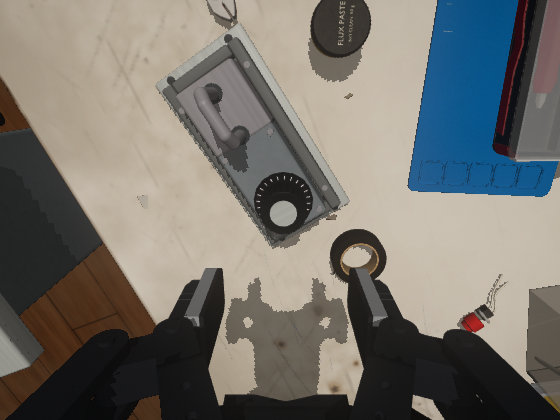

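The right-hand crop shows the bow about 2.5 px higher than before, with daylight under it, so it has sprung up. In the wrist view the bar's middle is at about (213,119). Next I'll work out the grasp.

```bash
python3 - <<'E'
from h import *
import pickle
_,c=pickle.load(open('cams4.pkl','rb'))
p=ray(c,213,119,.108);print(p,ray(c,204,99,.108),ray(c,226,134,.108),'dial',ray(c,284,212,.086))
for u in((228,38),(170,80),(342,203),(285,240)):print('corner',ray(c,*u,.028))
s=readout.read_state();M=R.from_rotvec(s['tcp_rot']).as_matrix()
print(s['tool_pos'],M.T@(p+[0,0,.08]-s['tool_pos']))
E
```

```text
[0.49114558 0.0129344  0.108     ] [0.49132856 0.02545055 0.108     ] [0.49456407 0.00177715 0.108     ] dial [ 0.50512671 -0.06627158  0.086     ]
corner [0.51198973 0.0630516  0.028     ]
corner [0.45602943 0.05314361 0.028     ]
corner [ 0.54864423 -0.09723761  0.028     ]
corner [ 0.487662   -0.11102612  0.028     ]
[ 0.50539522 -0.06505284  0.20250029] [ 0.0666816  -0.04289353  0.01445786]
```

Emit:
jog_arm(
  deltas=[0.033, -0.022, 0.007, 0, 0, -8, 0.2, 0.066, -0.044, 0.014, 0, 0, -16, 0.2, 0.066, -0.044, 0.014, 0, 0, -24, 0.2, 0.066, -0.044, 0.014, 0, 0, -32, 0.2, 0.066, -0.044, 0.014, 0, 0, -33, 0.2, 0.066, -0.044, 0.014, 0, 0, -33, 0.2],
  squeeze=50,
)

```text
time: 5.75
tool_pos: [0.4883, 0.0128, 0.1863]
tcp_rot: [-2.008, -2.413, 0.003]
wrist_force: [-0.4, 0.6, -0.4]
width: 0.599
grip_force: 0.0
```

```bash
python3 st.py; python3 st.py; python3 - <<'E'
from h import *
c=snap('wrist','w5.png')
for p in((.49,.0125,.108),(.505,-.066,.086)):print(proj(c,p))
import pickle;pickle.dump(c,open('c5.pkl','wb'))
E
```

```text
5.75 [0.4883 0.0128 0.1863] az 10.463325258715518 tq [0.005 0.026 0.032] F [-0.4  0.6 -0.4] 0.5986844351133869 0.0 q6t [ 2.000e-01 -3.233e+01 -3.455e+01  1.000e-02  2.000e-02 -1.900e-01] [-0.02 -0.04  2.06  0.    1.13 -0.21]
5.75 [0.4883 0.0128 0.1863] az 10.463325258715518 tq [0.005 0.026 0.032] F [-0.4  0.6 -0.4] 0.5986844351133869 0.0 q6t [ 2.000e-01 -3.233e+01 -3.455e+01  1.000e-02  2.000e-02 -1.900e-01] [-0.02 -0.04  2.06  0.    1.13 -0.21]
(np.float64(288.8117501608076), np.float64(232.48987582657554))
(np.float64(289.09788843297173), np.float64(319.2309765424837))
```

View pics/w5.png

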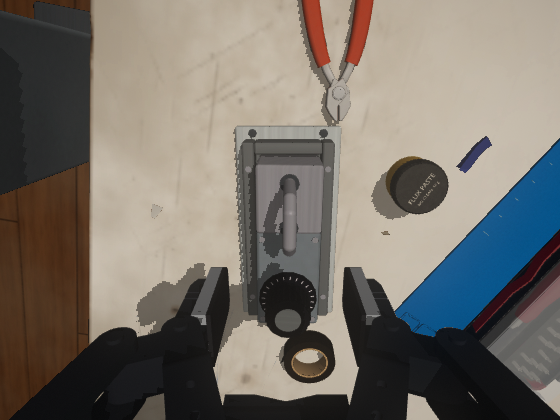

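The bow lies square to the jaws, with its bar from about (290,195) to (290,250), mid (290,224).

```bash
python3 - <<'E'
from h import *
import pickle;c=pickle.load(open('c5.pkl','rb'))
print(ray(c,290,224,.108))
yw=np.radians(10.4);b=np.array([.49,.0125]);y=np.array([-np.sin(yw),np.cos(yw)])
for t in(-.0225,-.011,0,.011,.0225):
  print(t,proj(c,(*(b+t*y),.1095 if abs(t)<.02 else .095)))
E
```

```text
[0.4896815  0.01819776 0.108     ]
-0.0225 (np.float64(288.59971743191807), np.float64(255.76632040969216))
-0.011 (np.float64(288.7735989104152), np.float64(249.61973994849478))
0 (np.float64(288.82603888107195), np.float64(233.4327135362076))
0.011 (np.float64(288.88021449383217), np.float64(216.70993387656793))
0.0225 (np.float64(288.79688435828876), np.float64(191.83035280515554))
```

Emit:
jog_arm(
  deltas=[0.001, 0.001, 0.04, 0, 0, 0, 0.2, 0.001, 0.001, 0.07, 0, 0, 0, 0.2, 0.001, 0.001, 0.083, 0, 0, 0, 0.2, 0.001, 0.001, 0.083, 0, 0, 0, -1, 0.001, 0.001, 0.083, 0, 0, 0, -1, 0.001, 0.001, 0.083, 0, 0, 0, -1, 0.001, 0.001, 0.083, 0, 0, 0, -1, 0.001, 0.001, 0.083, 0, 0, 0, -1],
  squeeze=50,
)

```text
time: 6.6
tool_pos: [0.4911, 0.0138, 0.1063]
tcp_rot: [2.005, 2.416, 0.002]
wrist_force: [-1.2, -0.7, 0.9]
width: 0.085
grip_force: 48.8
```

```bash
python3 st.py
```

```text
6.6 [0.4911 0.0138 0.1063] az 10.599201809389399 tq [-0.231  0.107 -0.064] F [-1.2 -0.7  0.9] 0.08452116678545589 48.826604783535004 q6t [  0.57 -33.53 -31.12   0.27  -0.24  -0.06] [-0.02  0.05  2.13 -0.    0.96 -0.21]
```

Emit:
jog_arm(
  deltas=[0, 0, -0.002, 0, 0, 0, -1, 0, 0, -0.004, 0, 0, 0, -1, 0, 0, -0.006, 0, 0, 0, -1, 0, 0, -0.008, 0, 0, 0, -1, 0, 0, -0.01, 0, 0, 0, -1, 0, 0, -0.012, 0, 0, 0, -1, 0, 0, -0.014, 0, 0, 0, -1, 0, 0, -0.014, 0, 0, 0, -1],
)

```text
time: 7.4
tool_pos: [0.4894, 0.0142, 0.1186]
tcp_rot: [-2.006, -2.416, 0.001]
wrist_force: [0.1, -0.7, -4.3]
width: 0.079
grip_force: 48.8
```

```bash
python3 st.py
```

```text
7.4 [0.4894 0.0142 0.1186] az 10.607521230223156 tq [ 0.148 -0.017  0.006] F [ 0.1 -0.7 -4.3] 0.07917515613030357 48.80662456154823 q6t [-2.100e-01 -3.601e+01 -3.389e+01 -1.400e-01  5.000e-02  1.000e-02] [-0.02  0.04  2.12  0.    0.99 -0.21]
```

Emit:
jog_arm(
  deltas=[0, 0, -0.006, 0, 0, 0, -1, 0, 0, -0.014, 0, 0, 0, -1, 0, 0, -0.022, 0, 0, 0, -1, 0, 0, -0.032, 0, 0, 0, -1, 0, 0, -0.044, 0, 0, 0, -1, 0, 0, -0.056, 0, 0, 0, -1, 0, 0, -0.068, 0, 0, 0, -1, 0, 0, -0.078, 0, 0, 0, -1],
)

```text
time: 8.2
tool_pos: [0.4905, 0.0139, 0.1985]
tcp_rot: [2.006, 2.417, 0.001]
wrist_force: [0.7, -1.7, -4.6]
width: 0.079
grip_force: 48.9
```

Emit:
jog_arm(
  deltas=[0, 0, -0.01, 0, 0, 0, -1, 0, 0, -0.02, 0, 0, 0, -1, 0, 0, -0.03, 0, 0, 0, -1, 0, 0, -0.038, 0, 0, 0, -1, 0, 0, -0.042, 0, 0, 0, -1, 0, 0, -0.044, 0, 0, 0, -1, 0, 0, -0.044, 0, 0, 0, -1, 0, 0, -0.044, 0, 0, 0, -1],
)

```text
time: 9.0
tool_pos: [0.4898, 0.014, 0.2404]
tcp_rot: [-2.006, -2.417, 0.001]
wrist_force: [0.3, 0.5, -4.5]
width: 0.081
grip_force: 48.9
```

Emit:
jog_arm(
  deltas=[0, 0, 0, 0, 0, 0, -1, 0, 0, 0, 0, 0, 0, -1, 0, 0, 0, 0, 0, 0, -1, 0, 0, 0, 0, 0, 0, -1, 0, 0, 0, 0, 0, 0, -1, 0, 0, 0, 0, 0, 0, -1, 0, 0, 0, 0, 0, 0, -1, 0, 0, 0, 0, 0, 0, -1],
)

```text
time: 9.8
tool_pos: [0.4901, 0.0139, 0.2409]
tcp_rot: [2.007, 2.417, 0.0]
wrist_force: [0.5, -0.9, -4.9]
width: 0.083
grip_force: 48.9
```

```bash
python3 st.py; python3 - <<'E'
from h import *
c=snap('scene','s6.png')
E
```

```text
9.8 [0.4901 0.0139 0.2409] az 10.606129020964893 tq [0.019 0.009 0.003] F [ 0.5 -0.9 -4.9] 0.08252350221675288 48.86417716741562 q6t [-0.000e+00 -3.353e+01 -3.852e+01 -6.000e-02 -1.000e-02 -0.000e+00] [-0.02 -0.09  2.    0.    1.23 -0.21]
```

View pics/s6.png

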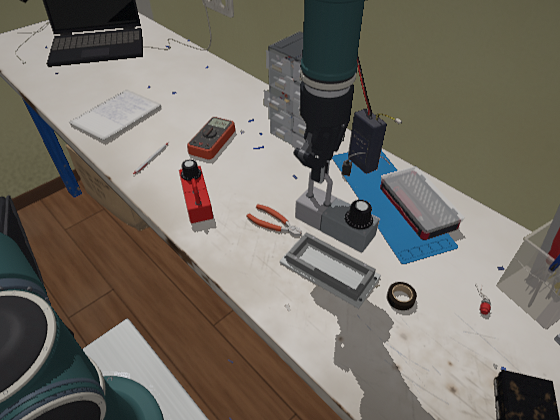

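The lock hangs level from the bow at about (337,220), clear of the empty holder at (330,265), and its underside is about 13 cm up. The cutters, tape and jar are undisturbed as far as this view shows.

```bash
python3 -c "from workcell import finish_job; print(finish_job())"
```

```text
the job is handed in; nothing more can be done
None
```

The dial caught after about 75° clockwise, the shackle sprang up, and I handed the job in at about 10 s with the open lock held level by its bow, its underside about 13 cm above the bench; the full opening is inferred from the lift rather than measured, and no verdict was returned.

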